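# Shim the rocking inkstone stand

## Task

One foot of the inkstone stand, at the corner farthest from the stone, is short, so the stand rocks. First slide the flat wooden slip under the short foot, then slide the wooden wedge, thin end first, in on top of the slip until it just takes up the gap: the foot bears on it, but the stand has not been shoved from its place (a few millimetres is too much) or lifted out of level. Then let go and press down with a fingertip on the corner over that foot, with a push of about 10 N and never more than 25 N, to check that it no longer rocks; leave both shims in place, and leave the flask, the ink jar and the brass paperweight alone.

Things in the scene. Friction and masses are not known exactly. Their poses are not given: they have to be found in the camera images.
- stand: Dark hardwood stand, about 2.1 kg: top 260 (x) by 220 (y) mm, upper face 65 mm and lower face 47 mm above the table; rails between the legs reach down to 36 mm. Origin: centre of the footprint at table level, z up. Ball feet 24 mm across at x +-105, y +-85 mm; all reach the table but the one at x -105, y +85. It rests steady until the short corner is pressed with 3 to 4 N, then tips.
- corner (a point): Point on the upper face of the stand's top (65 mm above the table) straight above the centre of the short ball foot, 25 mm in from the top's +y and -x edges; axes as the stand's. The foot hangs 13 to 18 mm above the table, different each time and not measured; its leg is rigid. Shims can slide in under it from the stand's +y side, parallel to the stand's y axis.
- stone (a point): Centre of the upper face of the slate inkstone fixed on the stand: 130 (x) by 100 (y) mm, 19 mm proud of the stand's top, 84 mm above the table.
- slip: Loose flat slip of light wood lying on the table, 160 (x) by 34 (y) by 10 (z) mm, 55 g, the same at both ends. Origin: centre of the underside; x along its length.
- flask: Bystander: steel flask with a black cap, 70 mm across, 200 mm tall, standing. Origin: centre of the underside.
- inkjar: Bystander: ink jar, 56 mm across, 60 mm tall, standing. Origin: centre of the underside.
- weight: Bystander: brass paperweight bar lying on the table, 160 (x) by 30 by 16 mm. Origin: centre of the underside.
- wedge: Light-wood wedge, 130 (x) by 26 (y) mm, 40 g: flat underside, upper face sloping evenly from 2 mm thick at the thin end (x +65) to 15 mm at the thick end (x -65). Origin: centre of the underside; x points to the thin end; centre of mass at x -17. Let go, friction holds it where it is. It slides freely until the foot bears on it; the push then rises to 3 to 4 N, and soon after shoves the stand.
Things that resemble listed ones, but are neither listed nor needed, are in the scene too. What is shaped like the slip but orange or red is not meant.

How it is judged:
On the way, in this order (a step that is already met when the one before it is completed fails the run):
1. the flat slip lies on the table under the short foot (height (world z) of slip below 0.004 m and x of corner in the frame of slip between -0.07 and 0.07 m and y of corner in the frame of slip between -0.012 and 0.012 m), for 0.2 s.
2. the wedge lies on the slip and the short foot bears on it (contact force between stand and wedge above 0.5 N and contact force between slip and wedge above 0.3 N and x of corner in the frame of wedge between -0.03 and 0.06 m and y of corner in the frame of wedge between -0.012 and 0.012 m), for 0.2 s.
3. a fingertip presses the stand with more than 5 N over the short foot and the stand stays level (within 0.01 rad) (contact force between the fingers and stand above 5 N and horizontal distance between the grasp point and corner below 0.03 m and not (contact force between the fingers and wedge above 0.1 N) and angle between stand's own z axis and vertical below 0.01 rad), for 0.1 s.
At the end, for the whole second after the job is handed in: Slip on the table, wedge on the slip, both under the short foot (its centre within 12 mm of each centre line and 5 mm or more in from the ends); the foot bears on the wedge with over 0.5 N; the stand is level within 0.006 rad; everything is at rest (all of step 1 and all of step 2 and angle between stand's own z axis and vertical below 0.006 rad and linear speed of each of stand, wedge, slip below 0.01 m/s); the robot touches nothing.
It fails at once if the stand is pushed more than 4 mm from its place (distance of stand from where it was at the start of the episode above 0.004 m).
It fails at once if the robot bears on the stand with more than 25 N (contact force between any of the arm, the fingers and stand above 25 N).
It fails at once if the flask is moved more than 20 mm (distance of flask from where it was at the start of the episode above 0.02 m).
It fails at once if the ink jar is moved more than 20 mm (distance of inkjar from where it was at the start of the episode above 0.02 m).
It fails at once if the paperweight is moved more than 20 mm (distance of weight from where it was at the start of the episode above 0.02 m).
It also fails if it takes over 72 s, if anything falls off the work surface, if the arm or the gripper's body presses on something with over 40 N, if the wrist force passes 120 N, or if a joint passes its speed limit or range.

## Robot

A 7-joint arm with a two-finger parallel gripper is mounted at the origin on the work surface. World frame = base frame: x ahead of the robot, y to its left, z up, the work surface at z = 0. Lengths are in m, angles in rad, forces in N, time in s.
With the tool pointing down it reaches from about 0.425 to 0.95 m from the base axis. Payload 4.7 kg.
Tool frame: the origin (TCP) lies at the very end of the fingers, on their centre line; the grasp point (between the pads) lies 19 mm behind it; z points along the fingers, y is the line along which they close (so a half turn about z gives the same grasp; the last joint's range is limited). The gripper opens to 87 mm and grips with 3 to 60 N. Pads are 19 mm wide; open, the fingers measure 117 mm over their backs; the gripper's body (75 mm by 190 mm) begins 51 mm behind the grasp point.
Start: joints at [-1.325, 0.469, -0.049, 1.532, 0.024, 1.141, -0.082], TCP at [0.183, 0.65, 0.223] pointing down, gripper open.
Joint ranges: [-2.59, 2.59], [-0.33, 1.99], [-1.39, 1.29], [0.1, 2.45], [-1.04, 4.18], [0.21, 1.99], [-2.66, 2.66]. Speed limits (rad/s): [2.57, 2.57, 3.14, 3.14, 3.14, 3.14, 3.14].

## Interface

Orientations are given as a unit quaternion [w, x, y, z].
In Python, from cell import bot gives the robot as it stands.
- The arm moves only by the shell command python3 -m pendant 'ROWS' [FORCE]. ROWS is JSON, a list of rows, each a list of 7 numbers: the shift along the tool's x, y, z in m, then the turn, a rotation vector about the tool's x, y, z in rad, then the opening, from 0 (shut) to 1 (fully open). A call has 1 to 20 rows; each row shifts and turns the commanded pose from where the row before left it, along the tool's axes as they then stand; what a row does not reach is not made up. A row lasts 1/8 s, in which the tool goes at most 62.5 mm and 10.7 degrees, less where a joint would pass 70% of its speed; a pose out of reach is approached as far as the arm can. A call is refused whole if a number of a shift passes 0.0625 or a number of a turn 0.188, either way. A call with a gripper value outside its range is refused whole. The fingers move at their own pace and stop on an object; FORCE is the grip in N (left out, the last holds). Time passes only in rows, so rows that do not move let the fingers close. It gives the time, the measured TCP pose, the force, the opening and the grip force at its end, in the units of the state.
- bot.read_state(): the state, without advancing time (a new reading comes with each control period).
- bot.snapshot(name): name is "side" or "top"; returns the picture (400x640x3 uint8, blue, green, red); there is no depth.
- bot.camera_info(name): a dict with "K" (3x3 intrinsics, pixels), "k1" (the pictures are not rectified: a ray, as slopes to the right and down, at radius r is drawn at 1 + k1 r^2 times it, then the intrinsics apply), "xyz" and "attitude" of the camera in the world. Camera axes: x right, y up, looking along -z (the intrinsics and any distortion apply to the point x, -y, -z); pixel columns grow to the right and rows downward; lengths in m; the calibration is good to about 2 mm. A picture is of the moment at which its call begins. camera_info takes no time and is no camera call.
- bot.sign_off(): hands the job in; it is judged then, once.
Trained networks look in the newest picture that a camera, given by its name, has taken for a name from the list of things; names that differ only in an ending like _2 or _b are one class to them, and where a whole thing is asked for, a point or a joint stands for the part that bears it (a point fixed in the world has none). Each returns a list of dicts, best first, with "score" (0 to 1); they miss things now and then, are a little off and sometimes report something else, mostly with a low value. They report only what shows in the picture. A call takes as long as a camera call. They do not tell look-alikes from the thing itself.
- bot.search_frame(camera, name): "box" ([centre column, centre row, width, height] in pixels, round what is visible of it).
- bot.tip_of(camera, name): "uv" ([column, row] in pixels: a listed point, or the origin of a listed thing).
The state is a dict: "time": time; "qpos": joint angles; "dq": joint speeds; "joint_torque": joint torques, N m; "tool_pos": TCP position; "tcp_rot": TCP orientation; "force": force on the tool from outside, world axes, zero at the start; "wrist_torque": the same for the moment, N m; "opening": finger opening in m; "grip_force": force on a finger pad.
Only numpy, scipy, OpenCV 4.12 (cv2) and the standard library are available. Lean on these libraries where they do the work, as an engineer would, in place of code of your own. Each camera call takes 0.05 s, during which the arm holds its last target. There are 200 camera calls.

## Working session

There is one attempt and no reset: what is moved stays moved. The work goes in short steps, Python scripts to look and compute and a shell command to move; the robot and the scene stay as the last step left them, time stands still between calls to the robot, and variables do not carry over. Pictures are saved under pics/ and viewed, at most 10 in all, crops included, and the job is handed in when it is done.

```bash
ls; mkdir -p pics
cat > h.py <<'E'
import numpy as np, cv2, json
from cell import bot
from scipy.spatial.transform import Rotation as R
def quat(q): return R.from_quat([q[1],q[2],q[3],q[0]])
def cam(n):
    c=bot.camera_info(n); a=np.array(c["attitude"],float)
    Rm=a if a.shape==(3,3) else quat(a).as_matrix()
    return np.array(c["K"],float),float(c["k1"]),np.array(c["xyz"],float),Rm
def world(n,uv,z):
    K,k1,o,Rm=cam(n)
    p=cv2.undistortPoints(np.array([[uv]],float),K,np.array([k1,0,0,0,0.]))[0,0]
    d=Rm@np.array([p[0],-p[1],-1]); return o+d*(z-o[2])/d[2]
def pix(n,P):
    K,k1,o,Rm=cam(n); q=(np.atleast_2d(P)-o)@Rm; s=np.c_[q[:,0],-q[:,1]]/-q[:,2:3]
    r2=(s**2).sum(1,keepdims=True); s=s*(1+k1*r2); return s@K[:2,:2].T+K[:2,2]
E
python3 - <<'E'
from h import *
for n in("top","side"):
    print(n,bot.camera_info(n)); cv2.imwrite(f"pics/{n}0.png",bot.snapshot(n))
zs=dict(corner=.065,stone=.084,slip=0,flask=0,inkjar=0,weight=0,wedge=0,stand=0)
for n in("top","side"):
  for k,z in zs.items():
    for d in bot.tip_of(n,k): print(n,k,round(d["score"],2),np.round(d["uv"],1),np.round(world(n,d["uv"],z),4))
E
```

```text
pics
top {'K': array([[381.99745735,   0.        , 312.48016192],
       [  0.        , 381.99745735, 202.43078044],
       [  0.        ,   0.        ,   1.        ]]), 'k1': -0.01392168260806228, 'xyz': array([0.47737684, 0.08376934, 0.9537168 ]), 'attitude': array([ 0.70856714,  0.01261414, -0.02172654, -0.70519604])}
side {'K': array([[400.31319447,   0.        , 319.83783523],
       [  0.        , 400.31319447, 198.73983598],
       [  0.        ,   0.        ,   1.        ]]), 'k1': -0.02839553546902709, 'xyz': array([ 0.35772311, -0.7175034 ,  0.75912318]), 'attitude': array([ 0.90038209,  0.42333747, -0.04187806, -0.09134383])}
top corner 0.62 [373.1 222.3] [ 0.475 -0.069  0.065]
top stone 0.56 [412.7 149.5] [ 0.6431 -0.1579  0.084 ]
top slip 0.92 [208.  200.3] [0.5278 0.3322 0.    ]
top slip 0.85 [178.1 284.4] [0.3195 0.4024 0.    ]
top slip 0.81 [255.8 277.6] [0.3369 0.211  0.    ]
top flask 0.93 [278.5 117.4] [0.7384 0.1584 0.    ]
top inkjar 0.66 [226.  126.2] [0.715  0.2904 0.    ]
top weight 0.72 [446.3 269.2] [ 0.3587 -0.2631  0.    ]
top weight 0.18 [281.1 117.5] [0.7382 0.1518 0.    ]
top wedge 0.81 [235.4 204.2] [0.5184 0.2638 0.    ]
top stand 0.92 [391.5 177.4] [ 0.5878 -0.127   0.    ]
side corner 0.72 [316.  245.9] [ 0.4798 -0.067   0.065 ]
side stone 0.72 [396.6 260.7] [ 0.6437 -0.1657  0.084 ]
side slip 0.9 [309.2 167.6] [0.5373 0.3443 0.    ]
side slip 0.76 [242.7 164. ] [0.3244 0.4097 0.    ]
side slip 0.63 [251.  200.8] [0.3382 0.2122 0.    ]
side flask 0.6 [382.4 193.9] [0.7289 0.1646 0.    ]
side inkjar 0.71 [364.8 171.5] [0.7097 0.2864 0.    ]
side weight 0.71 [394.  261.5] [ 0.6719 -0.0982  0.    ]
side weight 0.58 [276.5 344.9] [ 0.3568 -0.266   0.    ]
side wedge 0.6 [310.5 184.7] [0.5247 0.2531 0.    ]
side wedge 0.23 [364.9 272.5] [ 0.5906 -0.1174  0.    ]
side stand 0.85 [365.7 275.6] [ 0.5898 -0.1271  0.    ]
side stand 0.57 [385.7 194.8] [0.7372 0.1585 0.    ]
```

View pics/top0.png

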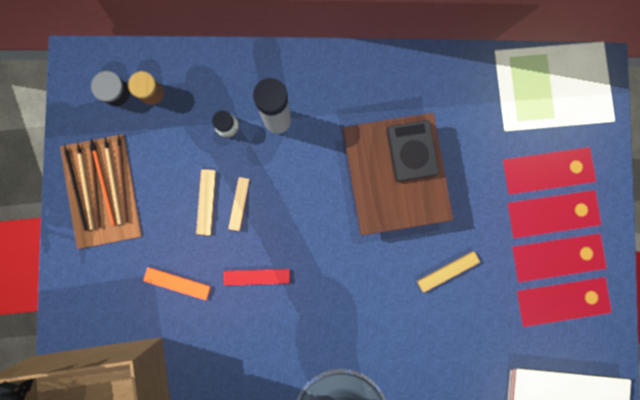

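View pics/side0.png

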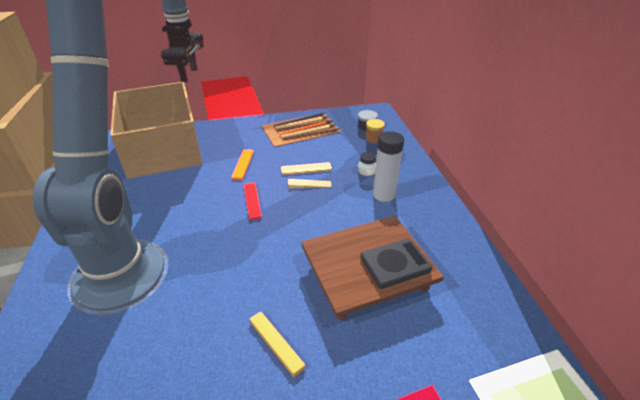

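The top view shows the stand around (398,172), with its short corner at lower left (373,222). Three things have the slip's shape: the light wood one at (206,202), the orange at (178,284) and the red at (256,277). The light wood one fits. The wedge is at (239,204), and the paperweight at (449,272) is brass. Next I'll fit the outlines and confirm in one crop.

```bash
cat > fit.py <<'E'
from h import *
def quadfit(n,mask,z):
    cs,_=cv2.findContours(mask,cv2.RETR_EXTERNAL,cv2.CHAIN_APPROX_NONE)
    c=max(cs,key=cv2.contourArea).reshape(-1,2)
    P=np.array([world(n,p,z)[:2] for p in c])*1000
    r=cv2.minAreaRect(P.astype(np.float32)); return r,cv2.boxPoints(r)
E
python3 - <<'E'
from fit import *
im=cv2.imread("pics/top0.png"); hsv=cv2.cvtColor(im,cv2.COLOR_BGR2HSV)
def roi(x0,y0,x1,y1,lo,hi):
    m=np.zeros(im.shape[:2],np.uint8); m[y0:y1,x0:x1]=cv2.inRange(hsv,lo,hi)[y0:y1,x0:x1]; return m
for nm,b,lo,hi,z in(("slip",(190,160,222,245),(8,30,110),(40,255,255),.01),("wedge",(224,165,256,240),(8,30,110),(40,255,255),.008)):
    r,b4=quadfit("top",roi(*b,lo,hi),z); print(nm,np.round(r[0],1),np.round(r[1],1),r[2]); print(np.round(b4,1).tolist())
# stand: exclude stone by using hull
m=cv2.inRange(hsv,(0,60,30),(18,255,255))|cv2.inRange(hsv,(165,60,30),(180,255,255))
k=np.zeros_like(m);k[105:245,335:465]=m[105:245,335:465]
k=cv2.morphologyEx(k,cv2.MORPH_OPEN,np.ones((3,3)))
r,b4=quadfit("top",k,.065); print("stand",np.round(r[0],1),np.round(r[1],1),r[2]);print(np.round(b4,1).tolist())
a=cv2.resize(im[160:245,190:260],None,fx=6,fy=6,interpolation=cv2.INTER_CUBIC)
s=cv2.imread("pics/side0.png")[155:195,270:340]; s=cv2.resize(s,None,fx=5,fy=5,interpolation=cv2.INTER_CUBIC)
o=np.zeros((510,780,3),np.uint8); o[:510,:420]=a; o[:200,430:780]=s
kk=cv2.resize(k[110:240,335:465],(260,260)); o[230:490,450:710]=kk[...,None]
cv2.imwrite("pics/crop1.png",o)
E
```

```text
slip [523.4 335.4] [ 36.4 162.3] 86.60490417480469
[[441.29998779296875, 322.1000061035156], [603.2999877929688, 312.5], [605.5, 348.79998779296875], [443.5, 358.3999938964844]]
wedge [519.6 254.2] [ 29.4 131.4] 79.86587524414062
[[452.3999938964844, 251.3000030517578], [581.7000122070312, 228.1999969482422], [586.9000244140625, 257.1000061035156], [457.6000061035156, 280.20001220703125]]
stand [ 590.6 -125.9] [258.3 219.6] 9.953307151794434
[[444.3999938964844, -40.0], [482.3999938964844, -256.29998779296875], [736.7000122070312, -211.6999969482422], [698.7999877929688, 4.599999904632568]]
```

View pics/crop1.png

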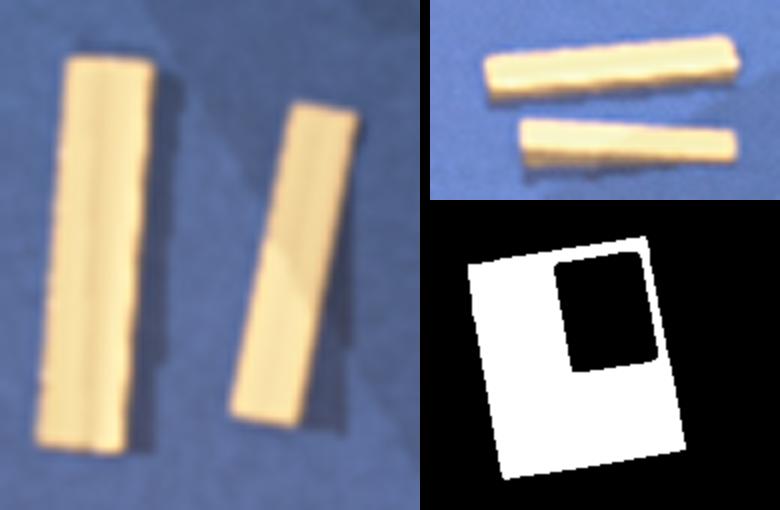

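The crop confirms two light-wood pieces: the uniform slip on the left, and the wedge on the right. The wedge's shadow and side face grow toward its lower end, so it is thick toward world -x and thin toward +x. The stand's yaw is about 9.95°, and its short corner is at about (0.4725, -0.060).

```bash
cat > plan.py <<'E'
from h import *
import sys
# target: x y z (TCP, m) yaw of tool y axis (deg, mod 180) -> shift & turn in tool axes
def goto(x,y,z,yawy):
    s=bot.read_state(); p=np.array(s["tool_pos"]); q=quat(s["tcp_rot"]); M=q.as_matrix()
    cur=np.degrees(np.arctan2(M[1,1],M[0,1])); d=(yawy-cur+90)%180-90
    print("t",round(s["time"],2),"tcp",np.round(p,4),"yawy",round(cur,2),"q7",round(s["qpos"][6],2),"tilt",np.round(M[:2,2],4),"F",np.round(s["force"],2),"open",round(s["opening"],4))
    print("world d",np.round(np.array([x,y,z])-p,4),"tool d",np.round(M.T@(np.array([x,y,z])-p),4),"turn z",round(-np.radians(d),4),"or",round(-np.radians(d-np.sign(d)*180),4))
    # after turning first:
    T=np.column_stack([[np.sin(np.radians(cur+d)),-np.cos(np.radians(cur+d)),0],[np.cos(np.radians(cur+d)),np.sin(np.radians(cur+d)),0],[0,0,-1]])
    T[:,0]=np.cross(T[:,1],T[:,2])
    print("tool d after turn",np.round(T.T@(np.array([x,y,z])-p),4))
goto(*map(float,sys.argv[1:5]))
E
python3 plan.py 0.4685 0.3386 0.06 86.6; python3 plan.py 0.4414 0.1169 0.06 9.95
```

```text
t 0.9 tcp [0.1831 0.6497 0.2226] yawy 74.26 q7 -0.08 tilt [0.     0.0001] F [ 0.21 -0.79 -0.37] open 0.087
world d [ 0.2854 -0.3111 -0.1626] tool d [-0.3591 -0.222   0.1626] turn z -0.2155 or 2.9261
tool d after turn [-0.3033 -0.2936  0.1626]
t 0.9 tcp [0.1831 0.6497 0.2226] yawy 74.26 q7 -0.08 tilt [0.     0.0001] F [ 0.21 -0.79 -0.37] open 0.087
world d [ 0.2583 -0.5328 -0.1626] tool d [-0.3932 -0.4428  0.1625] turn z 1.1223 or -2.0193
tool d after turn [-0.5694  0.1623  0.1626]
```

```bash
python3 -m pendant '[[0,0,0,0,0,-0.108,0.7],[0,0,0,0,0,-0.108,0.7],[-0.03,-0.03,0,0,0,0,0.7],[-0.03,-0.03,0,0,0,0,0.7],[-0.03,-0.03,0,0,0,0,0.7],[-0.03,-0.03,0,0,0,0,0.7],[-0.03,-0.03,0,0,0,0,0.7],[-0.03,-0.03,0.02,0,0,0,0.7],[-0.03,-0.03,0.035,0,0,0,0.7],[-0.03,-0.03,0.035,0,0,0,0.7],[-0.03,-0.03,0.035,0,0,0,0.7],[-0.03,-0.025,0.035,0,0,0,0.7],[0,0,0,0,0,0,0.7],[0,0,0,0,0,0,0.7]]' 20; python3 plan.py 0.4685 0.3386 0.002 86.6
```

```text
time: 2.65
tool_pos: [0.4652, 0.3385, 0.0629]
tcp_rot: [-0.0, 0.029, 1.0, 0.001]
force: [0.1, 1.0, -0.0]
opening: 0.0609
grip_force: 0.0
t 2.65 tcp [0.4652 0.3385 0.0629] yawy 86.65 q7 0.82 tilt [0.     0.0011] F [ 0.14  1.01 -0.02] open 0.0609
world d [ 0.0033  0.0001 -0.0609] tool d [-0.0033  0.0002  0.0609] turn z 0.0009 or -3.1407
tool d after turn [-0.0033  0.0003  0.0609]
```

```bash
python3 -m pendant '[[-0.003,0,0.03,0,0,0,0.7],[0,0,0.02,0,0,0,0.7],[0,0,0.009,0,0,0,0.7],[0,0,0,0,0,0,0.7],[0,0,0,0,0,0,0.2],[0,0,0,0,0,0,0.2],[0,0,0,0,0,0,0.2],[0,0,0,0,0,0,0.2]]' 20; python3 plan.py 0.4414 0.1169 0.05 9.95
```

```text
time: 3.65
tool_pos: [0.4685, 0.3376, 0.0039]
tcp_rot: [0.0, 0.03, 1.0, 0.0]
force: [-1.2, 0.3, 2.2]
opening: 0.0335
grip_force: 19.9
t 3.65 tcp [0.4685 0.3376 0.0039] yawy 86.62 q7 0.82 tilt [0.0005 0.0006] F [-1.23  0.32  2.19] open 0.0335
world d [-0.0271 -0.2207  0.0461] tool d [ 0.014  -0.2219 -0.0462] turn z 1.3381 or -1.8035
tool d after turn [-0.2127 -0.0648 -0.0461]
```

```bash
python3 -m pendant '[[0,0,-0.02,0,0,0,0.2],[0,0,-0.026,0,0,0,0.2],[0.002,-0.037,0,0,0,0,0.2],[0.002,-0.037,0,0,0,0,0.2],[0.002,-0.037,0,0,0,0,0.2],[0.002,-0.037,0,0,0,0,0.2],[0.003,-0.037,0,0,0,0,0.2],[0.003,-0.037,0,0,0,0,0.2],[0,0,0,0,0,0.167,0.2],[0,0,0,0,0,0.167,0.2],[0,0,0,0,0,0.167,0.2],[0,0,0,0,0,0.167,0.2],[0,0,0,0,0,0.167,0.2],[0,0,0,0,0,0.167,0.2],[0,0,0,0,0,0.167,0.2],[0,0,0,0,0,0.169,0.2],[0,0,0,0,0,0,0.2],[0,0,0,0,0,0,0.2]]'
cat > look.py <<'E'
from fit import *
import sys
tag=sys.argv[1]
for n in("top","side"): cv2.imwrite(f"pics/{n}_{tag}.png",bot.snapshot(n))
C=np.array([.5906,-.1259]);a=np.radians(9.95);Rm=np.array([[np.cos(a),-np.sin(a)],[np.sin(a),np.cos(a)]])
lead=-Rm[:,1]
def line(im,n,P): cv2.polylines(im,[np.round(pix(n,P)*8).astype(np.int32)],True,(0,255,0),1,cv2.LINE_AA,3)
E
python3 plan.py 0.4414 0.1169 0.012 9.95
python3 - <<'E'
import sys; sys.argv=["","1"]
from look import *
o=[]
for n,(x0,y0) in(("top",(290,110)),("side",(240,160))):
    im=cv2.imread(f"pics/{n}_1.png")
    P=np.array([[sx*.13,sy*.11] for sx,sy in((1,1),(1,-1),(-1,-1),(-1,1))])@Rm.T+C
    line(im,n,np.c_[P,np.full(4,.065)])
    o.append(cv2.resize(im[y0:y0+150,x0:x0+200],None,fx=2,fy=2*1,interpolation=cv2.INTER_CUBIC))
cv2.imwrite("pics/v1.png",np.hstack(o))
E
```

```text
time: 5.9
tool_pos: [0.4412, 0.1167, 0.0495]
tcp_rot: [-0.0, 0.642, 0.767, 0.0]
force: [-0.0, -0.4, -0.7]
opening: 0.0334
grip_force: 20.0
t 5.9 tcp [0.4412 0.1167 0.0495] yawy 10.12 q7 0.07 tilt [-0.0001  0.0002] F [-0.04 -0.4  -0.65] open 0.0334
world d [ 0.0002  0.0002 -0.0375] tool d [0.0001 0.0002 0.0375] turn z 0.003 or -3.1386
tool d after turn [0.0001 0.0002 0.0375]
```

View pics/v1.png

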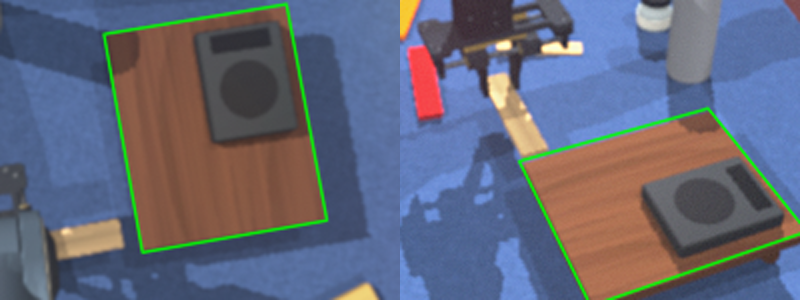

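The overlay matches the stand in both views, and the slip points at the short corner, with its front at about (351,227) in the top view. I'll measure its lateral offset in the stand frame.

```bash
cat > meas.py <<'E'
from fit import *
import sys
tag,z,x0,y0,x1,y1=sys.argv[1],float(sys.argv[2]),*map(int,sys.argv[3:7])
C=np.array([.5906,-.1259]);a=np.radians(9.95);Rm=np.array([[np.cos(a),-np.sin(a)],[np.sin(a),np.cos(a)]])
hsv=cv2.cvtColor(cv2.imread(f"pics/top_{tag}.png"),cv2.COLOR_BGR2HSV)
m=np.zeros(hsv.shape[:2],np.uint8);m[y0:y1,x0:x1]=cv2.inRange(hsv,(8,30,110),(40,255,255))[y0:y1,x0:x1]
r,b=quadfit("top",m,z); b=(b/1000-C)@Rm*1000-[-105,85]
print("size",np.round(r[1],1),"rel corner, stand axes, mm:",np.round(b,1).tolist(),"mean",np.round(b.mean(0),1))
E
python3 meas.py 1 .057 315 205 358 250
python3 -c "
from h import *
s=bot.read_state();p=np.array(s['tool_pos'])[:2];C=np.array([.5906,-.1259]);a=np.radians(9.95)
Rm=np.array([[np.cos(a),-np.sin(a)],[np.sin(a),np.cos(a)]]);print('tcp rel corner',np.round(((p-C)@Rm)*1000-[-105,85],1))"
```

```text
size [35.1 80.7] rel corner, stand axes, mm: [[-17.7, 124.1], [-17.3, 43.4], [17.8, 43.6], [17.4, 124.3]] mean [ 0.  83.8]
tcp rel corner [ -0.2 179.7]
```

```bash
python3 -m pendant '[[0,0,0.025,0,0,0.003,0.2],[0,0,0.014,0,0,0,0.2],[0,0,0.006,0,0,0,0.2],[0,0,0,0,0,0,0.2],[0,0,0,0,0,0,0.2],[-0.01,0,0,0,0,0,0.2],[-0.01,0,0,0,0,0,0.2],[-0.01,0,0,0,0,0,0.2],[-0.006,0,0,0,0,0,0.2],[-0.006,0,0,0,0,0,0.2],[0,0,0,0,0,0,0.2]]'
```

```text
time: 7.38
tool_pos: [0.4484, 0.0747, 0.0045]
tcp_rot: [-0.0, 0.644, 0.765, -0.0]
force: [-1.0, 0.2, -1.1]
opening: 0.0337
grip_force: 20.0
```

Front edge is now about at the foot; continuing 52 mm.

```bash
python3 -m pendant '[[-0.008,0,0,0,0,0,0.2],[-0.008,0,0,0,0,0,0.2],[-0.008,0,0,0,0,0,0.2],[0,0,0,0,0,0,0.2]]'; python3 -m pendant '[[-0.009,0,0,0,0,0,0.2],[-0.009,0,0,0,0,0,0.2],[-0.009,0,0,0,0,0,0.2],[0,0,0,0,0,0,0.2],[0,0,0,0,0,0,0.2]]'; python3 plan.py 0.4674 -0.0319 0.004 9.95
```

```text
time: 7.88
tool_pos: [0.4526, 0.0507, 0.0045]
tcp_rot: [0.0, 0.645, 0.764, -0.0]
force: [-0.6, 0.3, -0.1]
opening: 0.0332
grip_force: 20.0
time: 8.5
tool_pos: [0.457, 0.0251, 0.0045]
tcp_rot: [-0.0, 0.644, 0.765, 0.0]
force: [-0.4, 0.1, -1.0]
opening: 0.0342
grip_force: 20.0
t 8.5 tcp [0.457  0.0251 0.0045] yawy 9.79 q7 0.32 tilt [-0.0002  0.0003] F [-0.4   0.15 -1.03] open 0.0342
world d [ 0.0104 -0.057  -0.0005] tool d [-0.0579  0.0005  0.0005] turn z -0.0027 or 3.1389
tool d after turn [-0.0579  0.0004  0.0005]
```

```bash
python3 -m pendant '[[0,0,0.001,0,0,0,0.2],[0,0,0,0,0,0,0.6],[0,0,0,0,0,0,0.6],[0,0,-0.03,0,0,0,0.6],[0,0,-0.045,0,0,0,0.6],[0.03,0,-0.02,0,0,0,0.6],[0,0,0,0,0,0,0.6]]'; python3 plan.py 0.4753 0.2621 0.06 79.9
python3 - <<'E'
import sys; sys.argv=["","2"]
from look import *
E
python3 meas.py 2 .01 290 205 358 250;python3 -c "
from fit import *
hsv=cv2.cvtColor(cv2.imread('pics/top_2.png'),cv2.COLOR_BGR2HSV);m=np.zeros(hsv.shape[:2],np.uint8);m[165:240,224:256]=cv2.inRange(hsv,(8,30,110),(40,255,255))[165:240,224:256]
print(quadfit('top',m,.008))"
```

```text
time: 9.38
tool_pos: [0.4528, 0.0568, 0.0999]
tcp_rot: [0.001, 0.643, 0.766, 0.002]
force: [-0.8, 0.7, 0.0]
opening: 0.0528
grip_force: 0.0
t 9.38 tcp [0.4528 0.0568 0.0999] yawy 10.03 q7 0.14 tilt [0.0033 0.0021] F [-0.75  0.69  0.05] open 0.0528
world d [ 0.0225  0.2053 -0.0399] tool d [0.1982 0.0578 0.0404] turn z -1.2194 or 1.9222
tool d after turn [0.0139 0.2061 0.0399]
size [4.9 4.9] rel corner, stand axes, mm: [[64.4, 154.0], [63.6, 149.1], [68.5, 148.3], [69.3, 153.2]] mean [ 66.5 151.1]
(((519.5611572265625, 253.776123046875), (29.049516677856445, 131.3634796142578), 79.52999114990234), array([[452.33356, 251.42892],
       [581.5098 , 227.55745],
       [586.78876, 256.12332],
       [457.6125 , 279.9948 ]], dtype=float32))
```

```bash
python3 -m pendant '[[0.04,0.012,0,0,0,0,0.6],[0.04,0.012,0,0,0,0,0.6],[0.04,0.012,0,0,0,0,0.6],[0.04,0.012,0,0,0,0,0.6],[0.038,0.01,0,0,0,0,0.6],[0,0,0.005,0,0,-0.174,0.6],[0,0,0.005,0,0,-0.174,0.6],[0,0,0.005,0,0,-0.174,0.6],[0,0,0.005,0,0,-0.174,0.6],[0,0,0.005,0,0,-0.174,0.6],[0,0,0.005,0,0,-0.174,0.6],[0,0,0.005,0,0,-0.175,0.6],[0,0,0,0,0,0,0.6],[0,0,0,0,0,0,0.6]]'; python3 plan.py 0.4753 0.2619 0.003 79.7
python3 - <<'E'
import sys; sys.argv=["","3"]
from look import *
E
python3 meas.py 3 .01 290 205 358 250
```

```text
time: 11.22
tool_pos: [0.4755, 0.2587, 0.0629]
tcp_rot: [-0.0, 0.092, 0.996, -0.0]
force: [-0.2, 0.9, 0.7]
opening: 0.052
grip_force: 0.0
t 11.22 tcp [0.4755 0.2587 0.0629] yawy 79.44 q7 0.82 tilt [-0.0009 -0.0007] F [-0.18  0.95  0.68] open 0.052
world d [-0.0002  0.0032 -0.0599] tool d [0.0007 0.0032 0.0599] turn z -0.0046 or 3.137
tool d after turn [0.0008 0.0031 0.0599]
size [37.3 92.3] rel corner, stand axes, mm: [[-19.2, 111.7], [-19.7, 19.4], [17.6, 19.2], [18.1, 111.5]] mean [-0.8 65.5]
```

```bash
python3 -m pendant '[[0.001,0.003,0.03,0,0,-0.005,0.6],[0,0,0.02,0,0,0,0.6],[0,0,0.0098,0,0,0,0.6],[0,0,0,0,0,0,0.6],[0,0,0,0,0,0,0.1],[0,0,0,0,0,0,0.1],[0,0,0,0,0,0,0.1],[0,0,0,0,0,0,0.1]]' 20; python3 plan.py 0.4418 0.1146 0.06 9.95
```

```text
time: 12.32
tool_pos: [0.4752, 0.2628, 0.0041]
tcp_rot: [0.0, 0.088, 0.996, 0.0]
force: [-0.5, 0.0, 2.4]
opening: 0.0256
grip_force: 20.0
t 12.32 tcp [0.4752 0.2628 0.0041] yawy 79.93 q7 0.83 tilt [0.0005 0.0004] F [-0.46  0.03  2.42] open 0.0256
world d [-0.0334 -0.1482  0.0559] tool d [ 0.0069 -0.1517 -0.056 ] turn z 1.2213 or -1.9203
tool d after turn [-0.1402 -0.0585 -0.0559]
```

```bash
python3 -m pendant '[[0,0,-0.02,0,0,0,0.1],[0,0,-0.036,0,0,0,0.1],[0,-0.033,0,0,0,0,0.1],[0,-0.033,0,0,0,0,0.1],[0,-0.034,0,0,0,0,0.1],[0.001,-0.034,0,0,0,0,0.1],[0,-0.034,0,0,0,0,0.1],[0,0,0,0,0,0.174,0.1],[0,0,0,0,0,0.174,0.1],[0,0,0,0,0,0.174,0.1],[0,0,0,0,0,0.174,0.1],[0,0,0,0,0,0.175,0.1],[0,0,0,0,0,0.175,0.1],[0,0,0,0,0,0.175,0.1],[0,0,0,0,0,0,0.1],[0,0,0,0,0,0,0.1]]'; python3 plan.py 0.4449 0.0972 0.0145 9.95
python3 - <<'E'
import sys; sys.argv=["","4"]
from look import *
o=[]
for n,(x0,y0) in(("top",(260,140)),("side",(260,140))):
    im=cv2.imread(f"pics/{n}_4.png")
    o.append(cv2.resize(im[y0:y0+120,x0:x0+120],None,fx=3.3,fy=3.3,interpolation=cv2.INTER_CUBIC))
cv2.imwrite("pics/v4.png",np.hstack(o))
E
```

```text
time: 14.32
tool_pos: [0.4446, 0.0975, 0.0597]
tcp_rot: [-0.0, 0.642, 0.767, 0.0]
force: [0.6, 0.7, -0.5]
opening: 0.0261
grip_force: 20.0
t 14.32 tcp [0.4446 0.0975 0.0597] yawy 10.12 q7 0.08 tilt [-0.      0.0002] F [ 0.58  0.68 -0.47] open 0.0261
world d [ 0.0003 -0.0003 -0.0452] tool d [-0.0004  0.0003  0.0452] turn z 0.003 or -3.1385
tool d after turn [-0.0004  0.0003  0.0452]
```

View pics/v4.png

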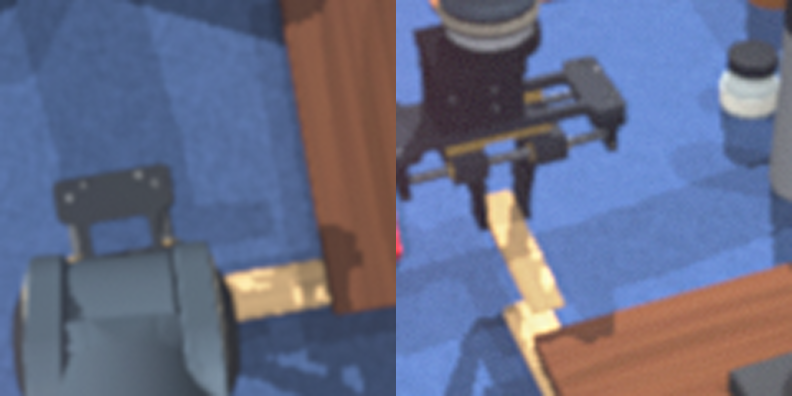

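The wedge is held straight and points along the slip at the short corner. Its tip is at about (315,225) in the side view. Next I lower it onto the slip.

```bash
python3 -m pendant '[[0,0,0.02,0,0,0.003,0.1],[0,0,0.015,0,0,0,0.1],[0,0,0.007,0,0,0,0.1],[0,0,0,0,0,0,0.1],[0,0,0,0,0,0,0.1]]';  python3 -m pendant '[[0,0,0.0015,0,0,0,0.1],[0,0,0,0,0,0,0.1],[0,0,0,0,0,0,0.1]]'; python3 -m pendant '[[0,0,0.0015,0,0,0,0.1],[0,0,0,0,0,0,0.1],[0,0,0,0,0,0,0.1]]'; python3 -m pendant '[[0,0,0.001,0,0,0,0.1],[0,0,0,0,0,0,0.1],[0,0,0,0,0,0,0.1]]'
```

```text
time: 15.05
tool_pos: [0.445, 0.0974, 0.018]
tcp_rot: [0.0, 0.644, 0.765, 0.0]
force: [-0.3, 0.1, -0.4]
opening: 0.0256
grip_force: 20.0
time: 15.42
tool_pos: [0.4447, 0.0975, 0.0164]
tcp_rot: [0.0, 0.644, 0.765, 0.0]
force: [-0.9, 0.0, -1.3]
opening: 0.0252
grip_force: 20.0
time: 15.8
tool_pos: [0.4446, 0.0974, 0.0147]
tcp_rot: [-0.0, 0.644, 0.765, 0.0]
force: [-0.3, -0.8, -0.4]
opening: 0.0257
grip_force: 20.0
time: 16.18
tool_pos: [0.4447, 0.0975, 0.0138]
tcp_rot: [0.0, 0.644, 0.765, 0.0]
force: [0.6, 0.2, 2.3]
opening: 0.0259
grip_force: 20.0
```

```bash
cat > f.py <<'E'
from h import *
a=np.radians(9.95);u=np.array([-np.sin(a),np.cos(a)]);C=np.array([.5906,-.1259]);c=C+np.array([[np.cos(a),-np.sin(a)],[np.sin(a),np.cos(a)]])@[-.105,.085]
F=[]
for i in range(6): bot.snapshot("top"); F.append(bot.read_state()["force"])
F=np.array(F); s=bot.read_state(); p=np.array(s["tool_pos"])
print("t",round(s["time"],2),"along +y_stand",round(F[:,:2].mean(0)@u,2),"Fz",round(F[:,2].mean(),2),"sd",np.round(F.std(0),2),"grasp from corner mm",round((p[:2]-c)@u*1000,1),"z",round(p[2],4))
E
python3 f.py
python3 -m pendant '[[0,0,-0.0002,0,0,0,0.1],[-0.008,0,0,0,0,0,0.1],[-0.008,0,0,0,0,0,0.1],[-0.008,0,0,0,0,0,0.1],[-0.008,0,0,0,0,0,0.1],[-0.008,0,0,0,0,0,0.1],[-0.006,0,0,0,0,0,0.1],[0,0,0,0,0,0,0.1],[0,0,0,0,0,0,0.1]]'; python3 f.py
```

```text
t 16.48 along +y_stand 0.33 Fz 1.31 sd [0.57 0.29 0.38] grasp from corner mm 160.3 z 0.0138
time: 17.6
tool_pos: [0.4528, 0.0511, 0.014]
tcp_rot: [0.001, 0.644, 0.765, -0.0]
force: [0.3, -3.2, 4.6]
opening: 0.0259
grip_force: 20.0
t 17.9 along +y_stand -2.85 Fz 4.97 sd [0.41 0.19 0.28] grasp from corner mm 113.5 z 0.014
```

```bash
python3 -m pendant '[[0,0,-0.0004,0,0,0,0.1],[0,0,0,0,0,0,0.1],[0,0,0,0,0,0,0.1]]'; python3 f.py
python3 - <<'E'
import sys; sys.argv=["","5"]
from look import *
o=[]
P=np.array([[-122,111],[-88,111],[-88,-49],[-122,-49]])/1000*1
cor=np.array([-.105,.085])
S=np.array([[-.0178,.1105],[.0162,.1105],[.0162,-.0495],[-.0178,-.0495]])+cor
for n,(x0,y0) in(("top",(290,150)),("side",(260,170))):
    im=cv2.imread(f"pics/{n}_5.png")
    big=cv2.resize(im[y0:y0+100,x0:x0+100],None,fx=4,fy=4,interpolation=cv2.INTER_CUBIC)
    q=(pix(n,np.c_[S@Rm.T+C,np.full(4,.01)])-[x0,y0]+.5)*4
    cv2.polylines(big,[np.round(q).astype(np.int32)],True,(0,255,0),1,cv2.LINE_AA); o.append(big)
cv2.imwrite("pics/v5.png",np.hstack(o))
E
```

```text
time: 18.27
tool_pos: [0.452, 0.0522, 0.0141]
tcp_rot: [-0.0, 0.644, 0.765, -0.0]
force: [0.0, -0.8, 1.7]
opening: 0.026
grip_force: 20.0
t 18.57 along +y_stand 0.15 Fz 0.4 sd [0.43 0.4  0.81] grasp from corner mm 114.5 z 0.0141
```

View pics/v5.png

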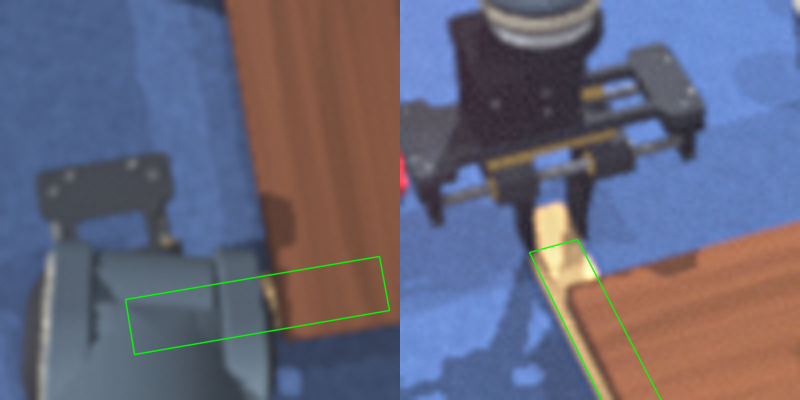

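```bash
cat >> f.py <<'E'
import sys; sys.exit(int(F[:,:2].mean(0)@u>1.4 or abs(F[:,2].mean())>4))
E
python3 -m pendant '[[-0.005,0,0,0,0,0,0.1],[-0.005,0,0,0,0,0,0.1],[0,0,0,0,0,0,0.1],[0,0,0,0,0,0,0.1]]' >/dev/null; python3 f.py && python3 -m pendant '[[-0.004,0,0,0,0,0,0.1],[0,0,0,0,0,0,0.1],[0,0,0,0,0,0,0.1]]'>/dev/null && python3 f.py && python3 -m pendant '[[-0.004,0,0,0,0,0,0.1],[0,0,0,0,0,0,0.1],[0,0,0,0,0,0,0.1]]'>/dev/null && python3 f.py && python3 -m pendant '[[-0.004,0,0,0,0,0,0.1],[0,0,0,0,0,0,0.1],[0,0,0,0,0,0,0.1]]'>/dev/null && python3 f.py
```

```text
t 19.48 along +y_stand -0.21 Fz -0.48 sd [0.3  0.48 0.44] grasp from corner mm 104.3 z 0.0143
t 20.15 along +y_stand -0.98 Fz -0.56 sd [0.26 0.71 0.59] grasp from corner mm 100.1 z 0.0143
t 20.82 along +y_stand 2.7 Fz -0.27 sd [0.38 0.38 0.54] grasp from corner mm 96.5 z 0.0143
```

```bash
python3 -m pendant '[[0,0,0.0003,0,0,0,0.1],[0,0,0,0,0,0,0.1],[0,0,0,0,0,0,0.1]]'>/dev/null; python3 f.py;  python3 -m pendant '[[-0.001,0,0,0,0,0,0.1],[0,0,0,0,0,0,0.1],[0,0,0,0,0,0,0.1]]'>/dev/null; python3 f.py
```

```text
t 21.5 along +y_stand 4.63 Fz 3.67 sd [0.59 0.42 0.84] grasp from corner mm 96.4 z 0.0141
t 22.18 along +y_stand 6.11 Fz 3.99 sd [0.61 0.25 0.45] grasp from corner mm 96.0 z 0.0141
```

The foot now bears on the wedge at about 4 N of push plus sliding friction. I'll relieve the downward load and release.

```bash
python3 -m pendant '[[0,0,-0.0003,0,0,0,0.1],[0,0,0,0,0,0,0.1],[0,0,0,0,0,0,0.1]]'>/dev/null; python3 f.py;  python3 -m pendant '[[0,0,0,0,0,0,0.4],[0,0,0,0,0,0,0.4],[0,0,-0.03,0,0,0,0.4],[0,0,-0.05,0,0,0,0.4],[0.04,0,-0.02,0,0,0,0.4],[0.05,0,0,0,0,0,0.4],[0.05,0,0,0,0,0,0.4],[0,0.05,0,0,0,0,0],[0,0.06,0,0,0,0,0],[0,0.06,0,0,0,0,0],[0,0,0,0,0,0,0],[0,0,0,0,0,0,0]]'
python3 plan.py 0.4725 -0.0604 0.12 9.95
python3 - <<'E'
import sys; sys.argv=["","6"]
from look import *
o=[]
cor=np.array([-.105,.085])
S=np.array([[.13,.11],[.13,-.11],[-.13,-.11],[-.13,.11]])
for n,(x0,y0) in(("top",(290,110)),("side",(260,170))):
    im=cv2.imread(f"pics/{n}_6.png")
    big=cv2.resize(im[y0:y0+133,x0:x0+133],None,fx=3,fy=3,interpolation=cv2.INTER_CUBIC)
    q=(pix(n,np.c_[S@Rm.T+C,np.full(4,.065)])-[x0,y0]+.5)*3
    cv2.polylines(big,[np.round(q).astype(np.int32)],True,(0,255,0),1,cv2.LINE_AA); o.append(big)
cv2.imwrite("pics/v6.png",np.hstack(o))
h=cv2.cvtColor(cv2.imread("pics/top_6.png"),cv2.COLOR_BGR2HSV)
m=cv2.inRange(h,(0,60,30),(18,255,255))|cv2.inRange(h,(165,60,30),(180,255,255))
k=np.zeros_like(m);k[105:245,335:465]=m[105:245,335:465];k=cv2.morphologyEx(k,cv2.MORPH_OPEN,np.ones((3,3)))
print("stand",quadfit("top",k,.065)[0])
E
python3 meas.py 6 .015 270 205 358 250
```

```text
t 22.85 along +y_stand 5.41 Fz 0.4 sd [0.36 0.58 0.52] grasp from corner mm 95.7 z 0.0141
time: 24.35
tool_pos: [0.5987, 0.1991, 0.1135]
tcp_rot: [-0.0, 0.645, 0.765, -0.001]
force: [-0.4, -0.4, -0.3]
opening: 0.001
grip_force: 0.0
t 24.35 tcp [0.5987 0.1991 0.1135] yawy 9.74 q7 -0.04 tilt [-0.0016 -0.0013] F [-0.38 -0.45 -0.31] open 0.001
world d [-0.1262 -0.2595  0.0065] tool d [-0.2344 -0.1683 -0.0059] turn z -0.0037 or 3.1379
tool d after turn [-0.2338 -0.1691 -0.0065]
stand ((585.8383178710938, -98.151611328125), (257.91339111328125, 276.99847412109375), 9.552738189697266)
size [35.1 95.3] rel corner, stand axes, mm: [[-18.4, 115.7], [-17.6, 20.4], [17.5, 20.8], [16.6, 116.0]] mean [-0.5 68.2]
```

View pics/v6.png

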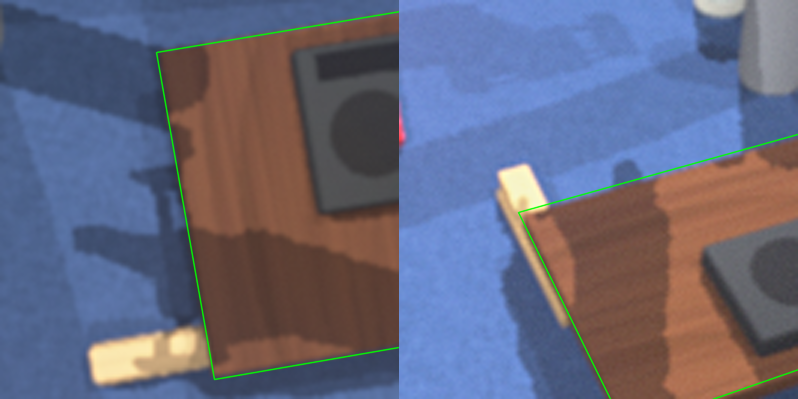

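Both outlines still match, so the stand has not moved. The wedge sits on the slip under the corner, with its thick end at (320,232) in the top view. Next is the press test.

```bash
python3 -m pendant '[[-0.039,-0.028,0,0,0,-0.004,0],[-0.039,-0.028,0,0,0,0,0],[-0.039,-0.028,0,0,0,0,0],[-0.039,-0.028,0,0,0,0,0],[-0.039,-0.028,0,0,0,0,0],[-0.039,-0.028,0,0,0,0,0],[0,0,0.025,0,0,0,0],[0,0,0.015,0,0,0,0],[0,0,0,0,0,0,0],[0,0,0,0,0,0,0]]';python3 plan.py 0.4725 -0.0604 0.065 9.95;python3 f.py
```

```text
time: 25.7
tool_pos: [0.475, -0.0587, 0.0747]
tcp_rot: [0.0, 0.642, 0.767, 0.0]
force: [-0.1, 0.1, 0.2]
opening: 0.0009
grip_force: 0.0
t 25.7 tcp [ 0.475  -0.0587  0.0747] yawy 10.1 q7 0.42 tilt [0.0007 0.0002] F [-0.11  0.08  0.19] open 0.0009
world d [-0.0025 -0.0017 -0.0097] tool d [-0.0012 -0.0027  0.0097] turn z 0.0027 or -3.1389
tool d after turn [-0.0012 -0.0027  0.0097]
t 26.0 along +y_stand -0.09 Fz -0.07 sd [0.29 0.3  0.57] grasp from corner mm 0.7 z 0.0746
```

```bash
python3 -m pendant '[[-0.001,-0.002,0.004,0,0,0,0],[0,0,0.003,0,0,0,0],[0,0,0.001,0,0,0,0],[0,0,0,0,0,0,0],[0,0,0,0,0,0,0]]' && python3 f.py && for i in 1; do python3 -m pendant '[[0,0,0.0005,0,0,0,0],[0,0,0,0,0,0,0],[0,0,0,0,0,0,0]]'; done && python3 f.py && python3 -m pendant '[[0,0,0.0005,0,0,0,0],[0,0,0,0,0,0,0],[0,0,0,0,0,0,0]]' && python3 f.py && python3 -m pendant '[[0,0,0.0005,0,0,0,0],[0,0,0,0,0,0,0],[0,0,0,0,0,0,0]]' && python3 f.py
```

```text
time: 26.62
tool_pos: [0.4728, -0.0607, 0.0663]
tcp_rot: [0.0, 0.643, 0.766, 0.0]
force: [0.1, -0.0, -0.1]
opening: 0.0009
grip_force: 0.0
t 26.93 along +y_stand -0.23 Fz -0.12 sd [0.48 0.35 0.28] grasp from corner mm -0.4 z 0.0664
time: 27.3
tool_pos: [0.4727, -0.0607, 0.0658]
tcp_rot: [-0.0, 0.643, 0.766, 0.0]
force: [-0.5, 0.5, -0.6]
opening: 0.0008
grip_force: 0.0
t 27.6 along +y_stand -0.23 Fz -0.19 sd [0.25 0.27 0.57] grasp from corner mm -0.4 z 0.0658
time: 27.98
tool_pos: [0.4727, -0.0607, 0.0653]
tcp_rot: [-0.0, 0.643, 0.766, 0.0]
force: [-0.5, 0.1, 0.5]
opening: 0.0008
grip_force: 0.0
t 28.27 along +y_stand 0.12 Fz 0.1 sd [0.22 0.27 0.51] grasp from corner mm -0.4 z 0.0653
time: 28.65
tool_pos: [0.4728, -0.0606, 0.0651]
tcp_rot: [-0.0, 0.643, 0.766, 0.0]
force: [-1.9, 0.3, 5.5]
opening: 0.0003
grip_force: 2.7
t 28.95 along +y_stand 0.43 Fz 5.8 sd [0.43 0.35 0.59] grasp from corner mm -0.3 z 0.0651
```

```bash
python3 -m pendant '[[0,0,0.0003,0,0,0,0],[0,0,0,0,0,0,0],[0,0,0,0,0,0,0],[0,0,0,0,0,0,0]]'; python3 f.py
```

```text
time: 29.45
tool_pos: [0.4728, -0.0606, 0.0651]
tcp_rot: [-0.0, 0.643, 0.766, 0.0]
force: [-2.1, 0.6, 8.3]
opening: 0.0001
grip_force: 4.1
t 29.75 along +y_stand 0.48 Fz 7.86 sd [0.37 0.36 0.54] grasp from corner mm -0.4 z 0.065
```

The stand is firm: z is steady at 65 mm while the force rises. A little more to reach 10 N, then I retreat.

```bash
python3 -m pendant '[[0,0,0.0002,0,0,0,0],[0,0,0,0,0,0,0],[0,0,0,0,0,0,0],[0,0,0,0,0,0,0]]'; python3 f.py; python3 -m pendant '[[0,0,-0.002,0,0,0,0],[0,0,-0.02,0,0,0,0],[0,0,-0.05,0,0,0,0],[0,0,-0.03,0,0,0,0],[0.05,0,0,0,0,0,0],[0.05,0,0,0,0,0,0],[0.05,0.02,0,0,0,0,0],[0.03,0.05,0,0,0,0,0],[0,0.05,0,0,0,0,0],[0,0.05,0,0,0,0,0],[0,0,0,0,0,0,0]]'
python3 - <<'E'
import sys; sys.argv=["","7"]
from look import *
S=np.array([[.13,.11],[.13,-.11],[-.13,-.11],[-.13,.11]]); o=[]
for n,(x0,y0) in(("top",(290,110)),("side",(260,170))):
    im=cv2.imread(f"pics/{n}_7.png")
    big=cv2.resize(im[y0:y0+133,x0:x0+133],None,fx=3,fy=3,interpolation=cv2.INTER_CUBIC)
    q=(pix(n,np.c_[S@Rm.T+C,np.full(4,.065)])-[x0,y0]+.5)*3
    cv2.polylines(big,[np.round(q).astype(np.int32)],True,(0,255,0),1,cv2.LINE_AA); o.append(big)
cv2.imwrite("pics/v7.png",np.hstack(o))
E
python3 meas.py 7 .015 270 205 358 250
```

```text
time: 30.25
tool_pos: [0.4728, -0.0606, 0.065]
tcp_rot: [-0.0, 0.643, 0.766, 0.0]
force: [-3.0, 0.6, 9.6]
opening: 0.0006
grip_force: 4.9
t 30.55 along +y_stand 1.01 Fz 9.73 sd [0.34 0.18 0.5 ] grasp from corner mm -0.4 z 0.065
time: 31.92
tool_pos: [0.6114, 0.1467, 0.1652]
tcp_rot: [0.001, 0.643, 0.766, -0.0]
force: [-0.9, -0.1, -0.4]
opening: 0.0003
grip_force: 0.0
size [34.8 95.7] rel corner, stand axes, mm: [[-18.6, 115.3], [-17.9, 19.6], [16.9, 19.9], [16.2, 115.5]] mean [-0.8 67.6]
```

View pics/v7.png

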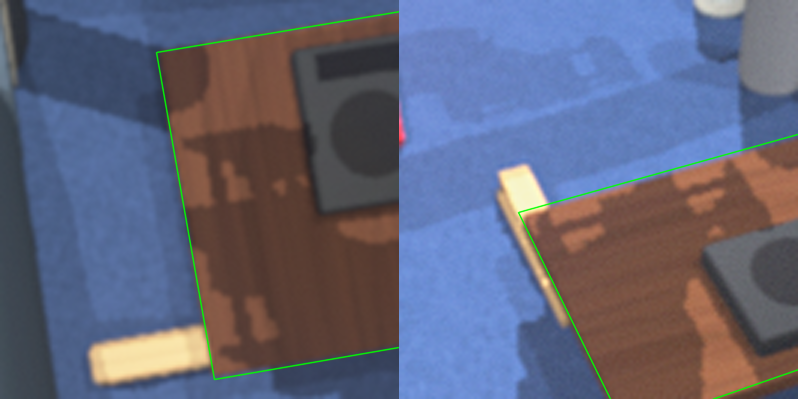

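The shims are unchanged, the stand still matches its original outline, and the arm is clear. Handing in.

```bash
python3 -c "from cell import bot; print(bot.sign_off())"
```

```text
the job is handed in; nothing more can be done
None
```

The job is handed in (no verdict came back): slip and wedge are in place under the short foot, and the corner stayed firm under a press of about 9.7 N; in the images the stand had not visibly moved.

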